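# Unpack the tube-rack carrier onto the bench bays

## Task

Unpack the carrier for the next pipetting run: first snap the orange retaining bar forward out of its two clips and lay it along the middle of the grey cradle, then take the stack of tube racks apart from the top (red, then green, then blue) and set each rack down gently, upright, inside the border of the bay of its own colour, long side along the bay. Leave the amber bottle standing where it is.

Things in the scene. Friction and masses are not known exactly. Their poses are not given: they have to be found in the camera images.
- carrier: Fixed aluminium carrier, base 100 (x) x 200 (y) x 10 mm, origin under its centre, z up; racks stacked at its centre, long sides along y. Two 14 mm posts, 136 mm high, at x +15.5, y +-76 mm, open between; each has a sprung steel C clip (12 mm wide, z 103 to 128 mm) that opens to -x, the front, towards the robot. Pull the bar level to -x by 30 mm or more, 5 to 15 N, to snap it out.
- bar: Orange round retaining bar, black end bands, 14 mm diameter, 180 mm long, 60 g. Origin at its centre, y along the bar (x, z turn as it rolls). At the start held level in the two clips along the carrier's y, axis 115 mm above the bench, over the stack's middle, 14 mm clear above the red rack; its middle 120 mm is free to grip from above.
- cradle: Grey cradle for the bar, fixed, base 70 (x) x 200 (y) x 4 mm, origin under its centre, y along its length. Two V rests (20 mm wide) at y = +-60 mm, sides sloping 40 degrees, open upward about 48 mm wide, rims 32 mm high; the bar lies along y in both, axis then at z = 21 mm. Its middle is open for fingers down to z = 8 mm.
- bottle: Small amber glass reagent bottle with a white cap, 38 mm diameter, 75 mm high, standing loose behind the carrier. Origin at the centre of its underside. Not to be moved or knocked over.
- rack_red: Red plastic tube rack (empty block with rows of dark holes), 52 (x) x 72 (y) x 28 mm high, 90 to 180 g, the top one of the stack at the start (underside 66 mm above the bench). Origin at the centre of its underside, z up. Grip across its 52 mm width (along its x); the racks only rest on one another.
- bay_red: Bay for the red rack: flat pad fixed to the bench, white with a red border 10 mm wide, 76 (x) x 96 (y) x 3 mm, 12 mm larger than the rack all round. Origin at the centre of its underside; the rack stands with its long side along the bay's y (either way round), its underside 3 mm above this origin.
- rack_green: Green plastic tube rack (empty block with rows of dark holes), 58 (x) x 92 (y) x 28 mm high, 90 to 180 g, the middle one of the stack at the start (underside 38 mm above the bench). Origin at the centre of its underside, z up. Grip across its 58 mm width (along its x); the racks only rest on one another.
- bay_green: Bay for the green rack: flat pad fixed to the bench, white with a green border 10 mm wide, 82 (x) x 116 (y) x 3 mm, 12 mm larger than the rack all round. Origin at the centre of its underside; the rack stands with its long side along the bay's y (either way round), its underside 3 mm above this origin.
- rack_blue: Blue plastic tube rack (empty block with rows of dark holes), 64 (x) x 112 (y) x 28 mm high, 90 to 180 g, the bottom one of the stack at the start (underside 10 mm above the bench). Origin at the centre of its underside, z up. Grip across its 64 mm width (along its x); the racks only rest on one another.
- bay_blue: Bay for the blue rack: flat pad fixed to the bench, white with a blue border 10 mm wide, 88 (x) x 136 (y) x 3 mm, 12 mm larger than the rack all round. Origin at the centre of its underside; the rack stands with its long side along the bay's y (either way round), its underside 3 mm above this origin.
Not all that is in view belongs to the job. Leave any black look-alike of the bay_green alone.

How it is judged:
By the outcome, as a careful person would: the job done as asked, in the order asked, and still so for the second after the job is handed in, with the robot touching nothing.
It also fails if it takes over 109 s, if anything falls off the work surface, if the arm or the gripper's body presses on something with over 40 N, if the wrist force passes 120 N, or if a joint passes its speed limit or range.

## Robot

A 6-joint arm with a two-finger parallel gripper is mounted at the origin on the work surface. World frame = base frame: x ahead of the robot, y to its left, z up, the work surface at z = 0. Lengths are in m, angles in rad, forces in N, time in s.
With the tool pointing down it reaches from about 0.25 to 0.775 m from the base axis. Payload 4 kg.
Tool frame: the origin (TCP) lies at the very end of the fingers, on their centre line; the grasp point (between the pads) lies 19 mm behind it (env.grasp_offset is the distance from the TCP to the grasp point, in m); z points along the fingers, y is the line along which they close (so a half turn about z gives the same grasp; the last joint's range is limited). The gripper opens to 85 mm and grips with 20 to 120 N. Pads are 22 mm wide; open, the fingers measure 114 mm over their backs; the gripper's body (76 mm by 85 mm) begins 54 mm behind the grasp point. The pads swing forward as they close: fully open they stand 13 mm farther back than shut.
Start: joints at [1.022, 0.087, 1.371, -0, 1.684, -0.103], TCP at [0.237, 0.496, 0.231] pointing down, gripper open.
Joint ranges: [-3.1, 3.1], [-0.76, 2.03], [0.27, 2.55], [-1.08, 4.22], [0.17, 2.65], [-2.57, 2.57]. Speed limits (rad/s): [2.79, 2.79, 3.14, 3.14, 3.14, 3.14].

## Interface

Orientations are given as a 3x3 rotation matrix whose columns are the frame's x, y, z axes.
In Python, from workcell import env gives the robot as it stands. The module is installed in compiled form; this text tells all that it offers. Calls block until the motion is done:
- env.move_ptp(position, orientation): joint-space move of the TCP to a pose.
- env.move_straight(position, orientation=None, rate=0.15, guard=None): straight line of the TCP; orientation=None keeps the orientation; rate is the mean speed in m/s. With guard (N) it stops when the force on the tool has changed by that much, and returns True; else False.
- env.movej(angles): joint-space move.
- env.open() and env.close_gripper(squeeze=None): open the fingers fully, or close them until they stop; squeeze is the grip in N (None keeps the last).
- env.pause(seconds).
- env.solve_ik(position, orientation): joint angles nearest the present ones, or None.
- env.sense(): the state.
- env.get_image(name): name is "side" or "top" or "wrist"; returns a dict with "img" (400x640x3 uint8, red, green, blue), "fx", "fy", "cx", "cy" (pixels), "R" (3x3) and "t" (3): a world point X has camera coordinates R X + t. Camera axes: x right, y down, z forward; pixel columns grow to the right and rows downward; lengths in m; the calibration is good to about 2 mm. The wrist camera is an equidistant fisheye: a pixel r from the principal point sees the ray r / f radians off the axis. A picture is of the moment at which its call begins. There is no depth.
A pose or a line that the arm cannot do raises env.MotionError and nothing moves.
- env.close_job(): hands the job in; it is judged then, once.
Trained networks look in a picture, given as the dict that the camera call returned (one of the last four; its "shot" number tells which), for a name from the list of things; names that differ only in an ending like _2 or _b are one class to them, and where a whole thing is asked for, a point or a joint stands for the part that bears it (a point fixed in the world has none). Each returns a list of dicts, best first, with "score" (0 to 1); they miss things now and then, are a little off and sometimes report something else, mostly with a low value. They report only what shows in the picture. A call takes as long as a camera call. They do not tell look-alikes from the thing itself.
- env.cut_out(picture, thing): "pixels" (400x640 bool, what is visible of it) and "extent" ([left, top, width, height] in pixels, round what is visible of it).
- env.spot_point(picture, thing): "pixel" ([column, row] in pixels: a listed point, or the origin of a listed thing).
The state is a dict: "clock": time; "qpos": joint angles; "joint_velocities": joint speeds; "effort": joint torques, N m; "tool_pos": TCP position; "ee_rot": TCP orientation; "contact_force": force on the tool from outside, world axes, zero at the start; "torque": the same for the moment, N m; "finger_gap": finger opening in m; "gripper_force": force on a finger pad.
Only numpy, scipy, OpenCV 4.12 (cv2) and the standard library are available. Lean on these libraries where they do the work, as an engineer would, in place of code of your own. Each camera call takes 0.05 s, during which the arm holds its last target. There are 200 camera calls.

## Working session

There is one attempt and no reset: what is moved stays moved. The work goes in short steps, each a Python script; the robot and the scene stay as the last script left them, time stands still between calls to the robot, and variables do not carry over. Pictures are saved under pics/ and viewed, at most 14 in all, crops included, and the job is handed in when it is done.

```bash
mkdir -p pics; ls; python3 - <<'E'
from workcell import env
import cv2,numpy as np
s=env.sense();print(s['clock'],s['tool_pos'],s['ee_rot'],s['finger_gap'])
for n in('top','side'):
    p=env.get_image(n);cv2.imwrite(f'pics/{n}0.png',p['img'][:,:,::-1])
    print(n,p['fx'],p['fy'],p['cx'],p['cy'],p['R'],p['t'])
    for th in 'carrier bar cradle bottle rack_red rack_green rack_blue bay_red bay_green bay_blue'.split():
        c=env.cut_out(p,th);o=env.spot_point(p,th)
        print(th,[(round(float(a['score']),2),list(map(int,a['extent'])),int(a['pixels'].sum())) for a in c[:3]],[(round(float(a['score']),2),np.round(a['pixel'],1).tolist()) for a in o[:3]])
print(env.sense()['clock'])
E
```

```text
pics
0.0 [0.23687283 0.49581934 0.23011846] [[-9.02277630e-01  4.31153894e-01 -1.18196170e-03]
 [ 4.31155447e-01  9.02275636e-01 -1.91227317e-03]
 [ 2.41971221e-04 -2.23501053e-03 -9.99997473e-01]] 0.08547364628155059
top 493.9482937392958 493.9482937392958 322.6262866721211 196.44910923017073 [[ 1.04840550e-03 -9.99838431e-01 -1.79447181e-02]
 [-9.97461854e-01  2.32001737e-04 -7.12024976e-02]
 [ 7.11951567e-02  1.79738209e-02 -9.97300452e-01]] [0.06810085 0.50585252 1.41767723]
carrier [(0.57, [300, 161, 66, 44], 1243)] [(0.59, [335.7, 183.6])]
bar [(0.6, [308, 168, 50, 18], 245)] [(0.67, [335.9, 181.0]), (0.54, [332.4, 173.2])]
cradle [(0.76, [214, 150, 67, 22], 1554)] [(0.86, [248.4, 162.4])]
bottle [(0.51, [331, 116, 9, 15], 167)] [(0.63, [336.3, 127.9])]
rack_red [(0.56, [320, 166, 22, 25], 381)] [(0.59, [334.4, 176.7])]
rack_green [(0.7, [314, 169, 37, 25], 107)] [(0.48, [328.8, 179.2])]
rack_blue [(0.51, [312, 168, 38, 30], 91)] [(0.67, [330.7, 178.7])]
bay_red [(0.9, [430, 217, 32, 27], 845)] [(0.56, [444.6, 229.6])]
bay_green [(0.74, [176, 259, 42, 30], 1153), (0.72, [254, 2
[... 589 characters left out ...]
2]), (0.69, [327.2, 224.7]), (0.52, [331.2, 232.1])]
cradle [(0.84, [271, 160, 52, 42], 672)] [(0.71, [294.8, 181.1])]
bottle [(0.75, [375, 192, 13, 26], 266)] [(0.85, [381.4, 215.6]), (0.32, [330.3, 232.2])]
rack_red [] [(0.66, [333.3, 216.8]), (0.63, [233.8, 200.5])]
rack_green [(0.97, [308, 215, 45, 21], 366)] [(0.59, [326.9, 224.3])]
rack_blue [(0.59, [308, 221, 45, 28], 499)] [(0.91, [329.6, 232.9])]
bay_red [] [(0.6, [373.3, 353.2])]
bay_green [(0.81, [214, 189, 40, 29], 769), (0.76, [152, 183, 47, 30], 788), (0.67, [187, 223, 41, 38], 1007)] [(0.86, [174.6, 198.4]), (0.82, [234.8, 202.7]), (0.64, [207.4, 242.5])]
bay_blue [(0.72, [405, 275, 61, 53], 1867)] [(0.88, [433.8, 299.2])]
2.1
```

```bash
python3 - <<'E'
import cv2
a=cv2.imread('pics/top0.png')[100:310,150:480];cv2.imwrite('pics/top0c.png',cv2.resize(a,(792,504),interpolation=cv2.INTER_CUBIC))
a=cv2.imread('pics/side0.png')[140:390,130:480];cv2.imwrite('pics/side0c.png',cv2.resize(a,(798,570),interpolation=cv2.INTER_CUBIC))
E
```

```text
(no output)
```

View pics/top0c.png

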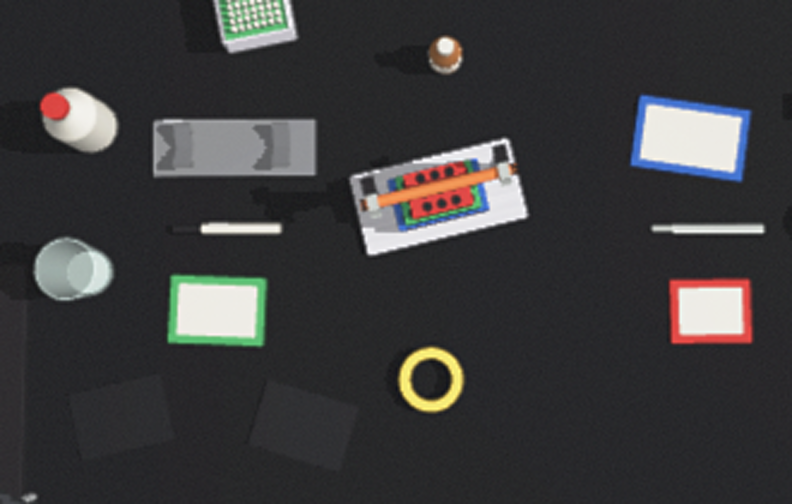

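View pics/side0c.png

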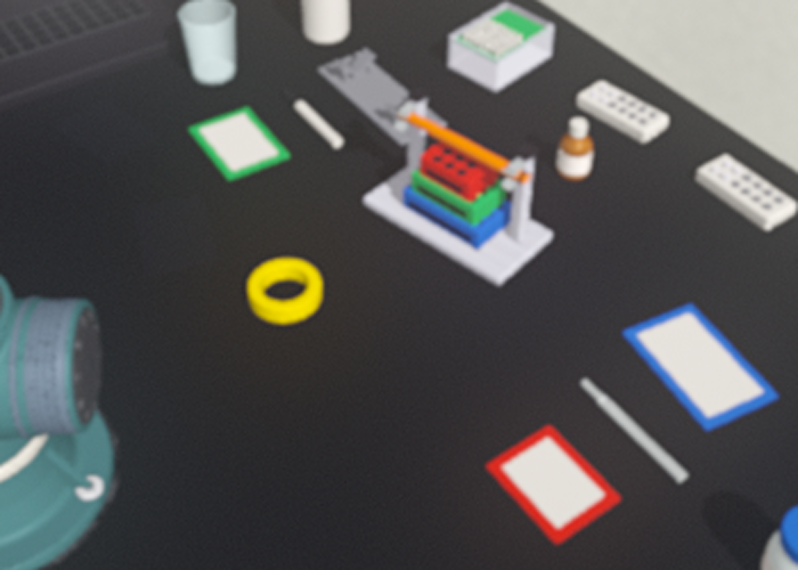

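Top crop: carrier with stack at crop (438,195), orange bar across it from (363,204) to (513,170), posts behind it. Cradle is at (235,148), with bays green (217,311), red (710,311) and blue (690,138). 
Candidates in full-image px: green bay (240,230), against black look-alikes at (202,276) and (277,276), which I reject because they have no green border. Red bay (446,230) and blue bay (437,157) are each the only one. The orange bar (333,181) could be confused with the pens at (250,195) and (445,195). The white tube racks and big bottles are clutter.

```bash
cat > h.py <<'E'
from workcell import env
import cv2,numpy as np
def rays(p,uv):
    uv=np.asarray(uv,float).reshape(-1,2);a=np.c_[(uv[:,0]-p['cx'])/p['fx'],(uv[:,1]-p['cy'])/p['fy']]
    if p.get('fish'):
        r=np.linalg.norm(a,axis=1,keepdims=True)+1e-12;d=np.c_[a/r*np.sin(r),np.cos(r)]
    else: d=np.c_[a,np.ones(len(a))]
    return -p['R'].T@p['t'],d@p['R']
def plane(p,uv,z):
    c,d=rays(p,uv);return (c+d*((z-c[2])/d[:,2:]))[:,:2]
def rect(p,mask,z):
    """rectangle of largest blob of mask, at height z: centre, short/long size, yaw of its long side from world y"""
    cs,_=cv2.findContours(mask.astype(np.uint8),cv2.RETR_EXTERNAL,cv2.CHAIN_APPROX_NONE)
    w=plane(p,max(cs,key=cv2.contourArea).reshape(-1,2),z)
    b=cv2.boxPoints(cv2.minAreaRect((w*1000).astype(np.float32)))
    e=b[1]-b[0],b[2]-b[1];e=sorted(e,key=np.linalg.norm)
    l=e[1] if e[1][1]>0 else -e[1]
    return np.round(b.mean(0),1).tolist(),[round(float(np.linalg.norm(v)),1) for v in e],round(float(np.degrees(np.arctan2(-l[0],l[1]))),1)
def colour(img,name):
    h,s,v=[c.astype(int) for c in cv2.split(cv2.cvtColor(img,cv2.COLOR_RGB2HSV))]
    lo,hi={'red':(-6,5),'orange':(7,17),'green':(45,85),'blue':(100,125)}[name]
    hh=np.where(h>170,h-180,h)
    return (hh>=lo)&(hh<=hi)&(s>110)&(v>60)
def near(m,c,r):
    o=np.zeros_like(m);x,y=c;o[y-r:y+r,x-r:x+r]=m[y-r:y+r,x-r:x+r];return o
def R(yaw):
    """tool down, closing line (tool y) along the x axis of a thing with this yaw (deg)"""
    a=np.radians(yaw);x=np.array([-np.sin(a),np.cos(a),0]);y=np.array([np.cos(a),np.sin(a),0]);return np.c_[x,y,np.cross(x,y)]
E
python3 - <<'E'
from h import *
for n,loc in (('top',dict(red=(446,230),green=(240,230),blue=(437,157),bar=(333,181))),('side',dict(red=(373,353),green=(235,203),blue=(434,299),bar=(335,202)))):
    p=env.get_image(n)
    for k in('red','green','blue'): print(n,k,rect(p,near(colour(p['img'],k),loc[k],36),.003))
    m=near(colour(p['img'],'orange'),loc['bar'],40);print('bar',rect(p,m,.115),m.sum())
    for th,z in(('cradle',.004),('carrier',.01)):
        c=env.cut_out(p,th); 
        if c: print(th,rect(p,c[0]['pixels'],z))
    if n=='top':
        g=p['img'].astype(int);m=near((g.min(2)>150),(335,181),40);print('white',rect(p,m,.01),m.sum())
        print('bottle',plane(p,env.spot_point(p,'bottle')[0]['pixel'],0))
w=env.get_image('wrist');print({k:w[k] for k in w if k!='img'})
cv2.imwrite('pics/w0.png',w['img'][:,:,::-1])
E
```

```text
top red ([410.3999938964844, -289.6000061035156], [78.5, 101.2], 0.1)
top green ([411.3999938964844, 310.5], [83.9, 118.4], -2.5)
top blue ([623.4000244140625, -268.79998779296875], [92.5, 140.7], -8.1)
bar ([551.2999877929688, 41.0], [19.1, 138.0], 16.7) 280
cradle ([610.7999877929688, 292.8999938964844], [68.7, 196.7], -0.1)
carrier ([549.4000244140625, 41.5], [100.1, 196.8], 13.6)
white ([550.0999755859375, 40.5], [98.9, 198.9], 13.8) 1110
bottle [[0.71904211 0.02967018]]
side red ([413.3999938964844, -288.6000061035156], [83.9, 103.6], 0.5)
side green ([413.8999938964844, 312.5], [88.7, 129.3], -2.5)
side blue ([625.5, -267.70001220703125], [95.0, 143.5], -8.2)
bar ([553.0, 47.29999923706055], [26.2, 138.6], 14.0) 271
cradle ([616.0, 293.70001220703125], [84.0, 206.6], -3.0)
carrier ([546.5, 42.79999923706055], [85.2, 133.1], 41.5)
{'fx': 309.70691628693146, 'fy': 309.70691628693146, 'cx': 316.6128239768212, 'cy': 196.22606524776947, 'R': array([[ 4.31230967e-01,  9.02241524e-01, -2.92733076e-04],
       [ 8.70892978e-01, -4.16162943e-01,  2.61445645e-01],
       [ 2.35765293e-01, -1.12998398e-01, -9.65218156e-01]]), 't': array([-0.54989673, -0.03415703,  0.37847475]), 'shot': 5}
```

```bash
python3 - <<'E'
from h import *
Q=R(13.7)
for n,(x,y,z,a) in dict(c=(.55,.041,.014,13.7),cr=(.611,.293,.01,0),r=(.412,-.289,.007,.2),g=(.412,.311,.007,-2.5),b=(.624,-.268,.007,-8.1)).items():
    print(n,[None if (q:=env.solve_ik([x,y,zz],R(a+t))) is None else np.round(q,2).tolist() for zz in(z,.2) for t in (0,180)])
env.move_ptp([.52,.034,.23],Q)
w=env.get_image('wrist');w['fish']=1
cv2.imwrite('pics/w1.png',w['img'][:,:,::-1])
print('bar',rect(w,colour(w['img'],'orange'),.122))
m=colour(w['img'],'red');print('red',rect(w,m,.094))
for th in('carrier','bar','rack_red'):
    o=env.spot_point(w,th);c=env.cut_out(w,th);print(th,[(o[0]['score'],o[0]['pixel'])] if o else 0, c and (c[0]['score'],c[0]['extent']))
print(env.sense()['clock'])
E
```

```text
c [[-0.03, 0.23, 1.65, -0.0, 1.26, -0.27], None, [-0.03, 0.1, 1.42, -0.0, 1.62, -0.27], None]
cr [[0.36, 0.49, 1.31, -0.0, 1.34, 0.36], None, [0.36, 0.38, 1.08, -0.0, 1.68, 0.36], None]
r [[-0.72, 0.14, 1.77, -0.0, 1.22, -0.73], [-0.72, 0.14, 1.77, -0.0, 1.22, 2.41], [-0.72, -0.01, 1.53, -0.0, 1.62, -0.73], [-0.72, -0.01, 1.53, -0.0, 1.62, 2.41]]
g [[0.54, 0.17, 1.74, -0.0, 1.23, 0.58], [0.54, 0.17, 1.74, -0.0, 1.23, -2.56], [0.54, 0.02, 1.5, -0.0, 1.62, 0.58], [0.54, 0.02, 1.5, -0.0, 1.62, -2.56]]
b [[-0.49, 0.5, 1.31, -0.0, 1.33, -0.35], None, [-0.49, 0.39, 1.07, -0.0, 1.68, -0.35], None]
bar ([550.7999877929688, 40.0], [15.6, 139.9], 13.1)
red ([536.2000122070312, 39.5], [20.2, 73.6], 13.8)
carrier 0 (0.79, [303.0, 89.1, 91.4, 203.1])
bar [(0.61, [352.5, 194.4])] (0.72, [344.5, 88.6, 21.4, 202.0])
rack_red [(0.83, [346.1, 185.8])] (0.72, [321.7, 147.3, 62.5, 77.0])
4.8083
```

View pics/w1.png

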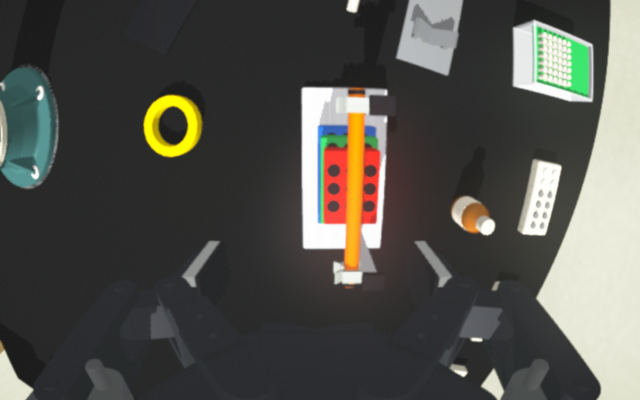

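The wrist view shows the bar at columns 345-365, rows 89-290 in the clips, over the red rack, with the posts on the +x side. It matches the estimate from the top camera to about 1 mm, so I'll grip the bar and pull it out.

```bash
python3 - <<'E'
from h import *
def st(t):
    s=env.sense();print(t,round(s['clock'],1),np.round(s['tool_pos'],4),np.round(s['contact_force'],1),round(s['finger_gap'],4),np.round(s['gripper_force'],1))
Q=R(13.5);d=Q[:,1];P=np.array([.551,.0405,.104])
env.move_straight(P+[0,0,.05],Q,rate=.2)
print(env.move_straight(P,rate=.1,guard=8));st('down')
env.close_gripper(70);st('grip')
env.move_straight(P-.042*d,rate=.06);st('pulled')
env.move_straight(P-.05*d+[0,0,.1],rate=.2);st('up')
w=env.get_image('wrist');cv2.imwrite('pics/w2.png',w['img'][:,:,::-1])
E
```

```text
False
down 6.0 [0.5514 0.0405 0.1047] [ 0.2 -0.  -0.2] 0.0853 0.0
grip 6.7 [0.5511 0.0405 0.1043] [-0.7 -0.4  2.5] 0.0119 68.3
pulled 7.5 [0.5103 0.0307 0.1041] [-0.3  0.2 -1. ] 0.0111 68.6
up 8.2 [0.5021 0.0289 0.203 ] [-0.1  0.9 -0.6] 0.0113 68.6
```

View pics/w2.png

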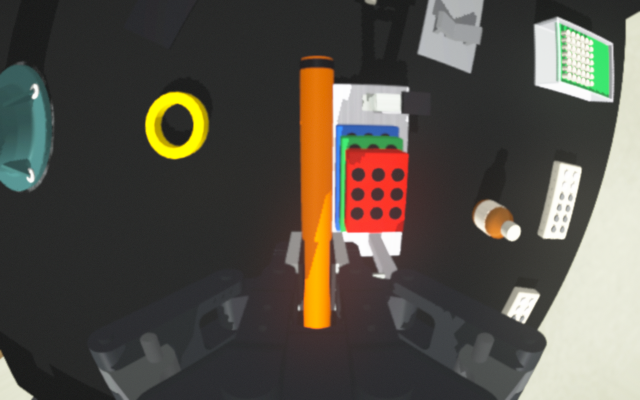

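The bar is out of both clips, held level at columns 300-335 and parallel to the carrier. The stack is undisturbed with the red rack at (377,190). Next I'll lay the bar in the cradle.

```bash
cat >> h.py <<'E'
def st(t):
    s=env.sense();print(t,round(s['clock'],1),np.round(s['tool_pos'],4),np.round(s['contact_force'],1),round(s['finger_gap'],4),np.round(s['gripper_force'],1))
E
python3 - <<'E'
from h import *
Q=R(0);C=np.array([.611,.293,0])
env.move_ptp(C+[0,0,.17],Q)
st('above')
env.move_straight(C+[0,0,.045],rate=.15)
print(env.move_straight(C+[0,0,.0100],rate=.03,guard=4));st('down')
env.open();st('open')
env.move_straight(C+[0,0,.16],rate=.2)
w=env.get_image('wrist');w['fish']=1;cv2.imwrite('pics/w3.png',w['img'][:,:,::-1])
t=env.get_image('top');m=near(colour(t['img'],'orange'),(248,163),50);print(rect(t,m,.021),m.sum())
print(rect(w,colour(w['img'],'orange'),.028))
E
```

```text
above 9.3 [0.611  0.2919 0.1696] [-0.5 -1.1 -0.3] 0.0115 68.6
True
down 11.3 [0.6112 0.2929 0.0126] [ 0.7 -0.1  2.8] 0.011 69.3
open 12.0 [0.6099 0.2925 0.0112] [ 0.6 -0.4 -0.4] 0.0855 0.0
([612.5999755859375, 242.8000030517578], [11.8, 76.3], -0.1) 165
([613.5999755859375, 290.6000061035156], [13.9, 176.6], 0.2)
```

View pics/w3.png

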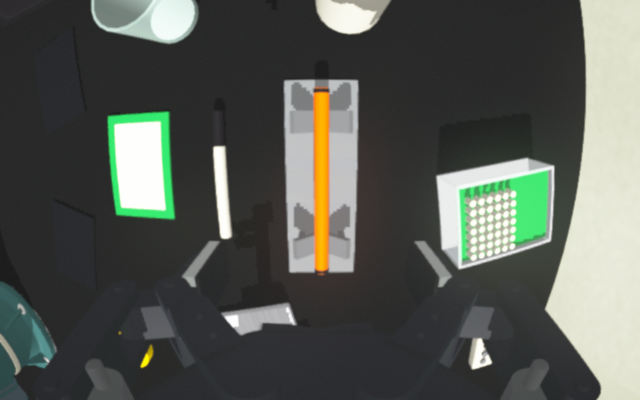

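The bar lies in both V rests, rows 88-274 at column 321, centred on the cradle (rows 80-272). Next is the red rack.

```bash
cat >> h.py <<'E'
BAY=dict(red=(.412,-.289,.2),green=(.4125,.3115,-2.5),blue=(.6245,-.268,-8.1))
SZ=dict(red=(52,72,.066),green=(58,92,.038),blue=(64,112,.010))
def look(k):
    env.move_ptp([.52,.034,.23],R(13.6))
    w=env.get_image('wrist');w['fish']=1
    u=cv2.fisheye.undistortPoints  # (equidistant handled in rays)
    r=rect(w,near(colour(w['img'],k),(352,185),75),SZ[k][2]+.028);print(k,r);return w,r
def take(k):
    w,(c,s,a)=look(k);W,L,z=SZ[k]
    if abs(s[0]-W)>5 or abs(s[1]-L)>6 or abs(a-13.6)>4 or np.hypot(c[0]-551,c[1]-41)>8: print('CHECK');return False
    P=np.array([c[0]/1000,c[1]/1000,z+.004]);Q=R(a)
    env.move_straight(P+[0,0,.06],Q,rate=.25)
    if env.move_straight(P,rate=.1,guard=8): st('TOUCH');return False
    env.close_gripper(50);st('grip')
    env.move_straight(P+[0,0,.02],rate=.08);env.move_straight([P[0],P[1],.2],rate=.25);st('up')
    return True
def place(k):
    x,y,a=BAY[k];P=np.array([x,y,0]);Q=R(a)
    env.move_ptp(P+[0,0,.15],Q);env.move_straight(P+[0,0,.03],rate=.15);st('above')
    print(env.move_straight(P+[0,0,.005],rate=.02,guard=3));st('down')
    env.open();env.move_straight(P+[0,0,.14],rate=.15);st('off')
E
sed -i '/u=cv2.fisheye/d' h.py
python3 - <<'E'
from h import *
if take('red'):
    w=env.get_image('wrist');cv2.imwrite('pics/w4.png',w['img'][:,:,::-1])
E
```

```text
red ([551.2999877929688, 42.599998474121094], [50.8, 74.8], 13.9)
grip 15.9 [0.5521 0.0426 0.0711] [0.6 0.5 3.9] 0.051 55.5
up 16.9 [0.5507 0.0426 0.1986] [-0.4  0.6 -1.4] 0.0509 54.9
```

```bash
ls pics
```

```text
side0.png
side0c.png
top0.png
top0c.png
w0.png
w1.png
w2.png
w3.png
w4.png
```

View pics/w4.png

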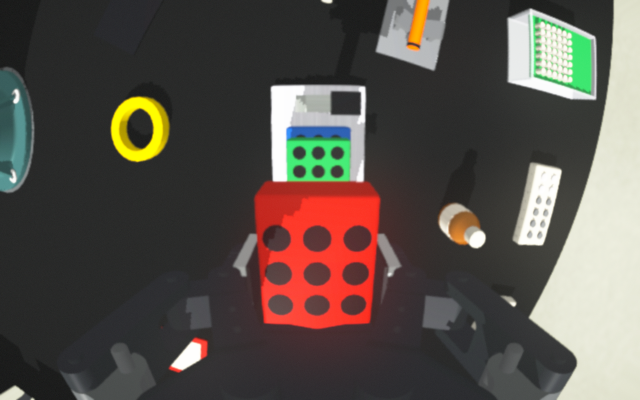

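The red rack is held alone and upright at (317,255). The green and blue racks stay in the carrier at (319,155). Placing red.

```bash
python3 - <<'E'
from h import *
place('red')
w=env.get_image('wrist');w['fish']=1;cv2.imwrite('pics/w5.png',w['img'][:,:,::-1])
E
```

```text
above 19.2 [ 0.4129 -0.2895  0.0311] [ 1.   0.2 -1.1] 0.051 54.9
True
down 20.2 [ 0.4119 -0.2889  0.0081] [-0.3  0.3  4.6] 0.051 55.6
off 21.7 [ 0.4114 -0.2885  0.1388] [ 1.2  0.4 -1.4] 0.0854 0.0
```

View pics/w5.png

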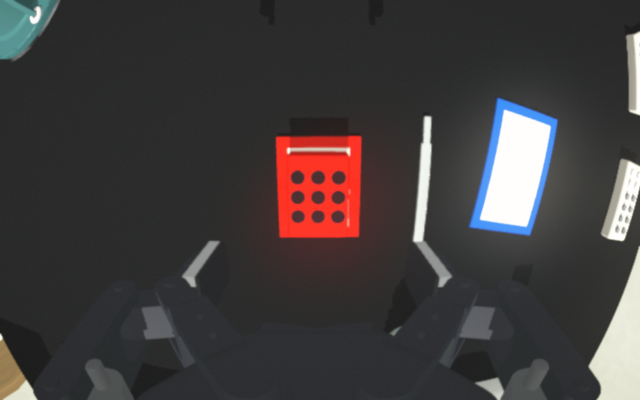

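The red rack stands upright in its bay, with its top around (319,197). A white strip shows at row 151 and a sliver at column 349, so it's slightly off centre. The white interior leaves only 2 mm each side, so I'll measure the offset.

```bash
cat >> h.py <<'E'
def holes(p,quad,z):
    """centre + yaw of hole grid inside world quad centre; dark blobs at height z"""
    g=p['img'].max(2)<110;n,l,s,c=cv2.connectedComponentsWithStats(g.astype(np.uint8))
    w=plane(p,c,z)*1000;k=[i for i in range(1,n) if 25<s[i,4]<600 and np.hypot(*(w[i]-np.array(quad[:2])*1000))<60 and s[i,2]<40 and s[i,3]<40]
    return len(k),np.round(w[k].mean(0),1),np.round(w[k],0).tolist() if len(k)<13 else ''
E
python3 - <<'E'
from h import *
x,y,a=BAY['red']
Q=R(a)
for off in (0,-.07,-.10):
    env.move_straight(np.array([x,y,.16])+off*Q[:,0],rate=.2);w=env.get_image('wrist');w['fish']=1
    print('cam',-w['R'].T@w['t'],env.sense()['tool_pos'])
    print('bay',rect(w,near(colour(w['img'],'red'),(319,185),110),.003));print('holes',holes(w,(x,y),.031))
cv2.imwrite('pics/w6.png',cv2.resize(w['img'][100:300,200:440,::-1],None,fx=3,fy=3,interpolation=cv2.INTER_CUBIC))
w=env.get_image('top');print('top holes',holes(w,(x,y),.031))
E
```

```text
cam [ 0.41260177 -0.22355792  0.30313213] [ 0.41202635 -0.28901248  0.15946366]
bay ([412.70001220703125, -290.1000061035156], [79.9, 99.7], 0.3)
holes (9, array([ 411.8, -290.6]), [[395.0, -274.0], [412.0, -274.0], [429.0, -274.0], [395.0, -291.0], [412.0, -291.0], [429.0, -291.0], [395.0, -308.0], [412.0, -308.0], [429.0, -308.0]])
cam [ 0.41238736 -0.29308689  0.30198921] [ 0.41201306 -0.35793546  0.15921768]
bay ([412.70001220703125, -295.8999938964844], [79.6, 86.2], 0.2)
holes (9, array([ 411.8, -290.6]), [[395.0, -274.0], [412.0, -274.0], [429.0, -274.0], [395.0, -291.0], [412.0, -291.0], [429.0, -291.0], [395.0, -307.0], [412.0, -307.0], [429.0, -307.0]])
cam [ 0.41274206 -0.32282438  0.30286385] [ 0.41244593 -0.38799888  0.15993104]
bay ([412.8999938964844, -311.0], [56.1, 79.0], -89.8)
holes (9, array([ 411.8, -290.6]), [[395.0, -274.0], [412.0, -274.0], [429.0, -274.0], [395.0, -291.0], [412.0, -291.0], [429.0, -291.0], [395.0, -308.0], [412.0, -308.0], [429.0, -308.0]])
top holes (0, array([nan, nan]), [])h.py:55: RuntimeWarning: Mean of empty slice.
  return len(k),np.round(w[k].mean(0),1),np.round(w[k],0).tolist() if len(k)<13 else ''
  ret = um.true_divide(
```

View pics/w6.png

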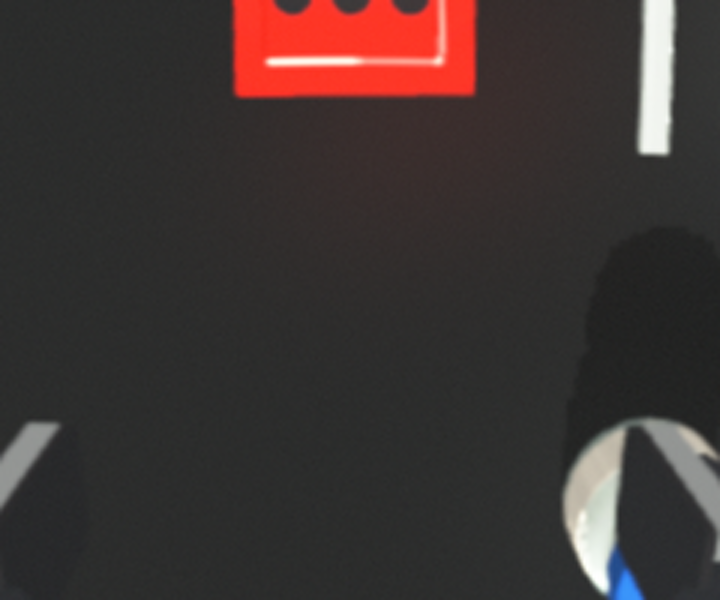

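White shows at both y ends and the +x side. The rack is at (411.8,-290.6) against the bay at (412.7,-290.1), so red is inside the white interior. I'll measure the blue and green bays the same way before loading them, then take green.

```bash
python3 - <<'E'
from h import *
for k in('blue','green'):
    x,y,a=BAY[k]
    for off in (0,-.02):
        env.move_ptp(np.array([x,y,.16])+off*R(a)[:,0],R(a));w=env.get_image('wrist');w['fish']=1
        print(k,rect(w,near(colour(w['img'],k),(319,185),110),.003))
        g=w['img'].astype(int);m=near(g.min(2)>150,(319,185),100);print('  inner',rect(w,m,.003))
w,r=look('green');print(holes(w,(.5513,.0426),.066));r=rect(w,near(colour(w['img'],'blue'),(352,185),75),.038);print(r,env.sense()['clock'])
E
```

```text
blue ([624.2000122070312, -268.79998779296875], [90.5, 138.4], -8.3)
  inner ([624.4000244140625, -269.1000061035156], [68.9, 116.5], -8.3)
blue ([624.0999755859375, -268.79998779296875], [90.5, 138.4], -8.4)
  inner ([624.4000244140625, -268.70001220703125], [69.0, 116.6], -8.3)
green ([412.79998779296875, 311.70001220703125], [84.1, 118.2], -2.2)
  inner ([413.1000061035156, 311.20001220703125], [63.6, 97.4], -2.2)
green ([413.0, 311.5], [84.3, 118.4], -2.3)
  inner ([413.1000061035156, 311.29998779296875], [63.3, 97.1], -2.4)
green ([551.5, 42.400001525878906], [56.5, 92.3], 13.8)
(15, array([552. ,  40.7]), '')
([551.4000244140625, 42.099998474121094], [62.0, 109.2], 13.7) 28.1083
```

```bash
sed -i "s/^BAY=.*/BAY=dict(red=(.412,-.289,.2),green=(.413,.3114,-2.3),blue=(.6244,-.2688,-8.3))/; s/P=np.array(\[c\[0\]\/1000,c\[1\]\/1000,z+.004\])/P=np.array([.5515,.041,z+.004])/; s/;Q=R(a)\$/;Q=R(a)/" h.py
python3 - <<'E'
from h import *
if take('green'):
    w=env.get_image('wrist');cv2.imwrite('pics/w7.png',w['img'][:,:,::-1])
    place('green')
    w=env.get_image('wrist');w['fish']=1;x,y,a=BAY['green']
    print('bay',rect(w,near(colour(w['img'],'green'),(319,185),110),.003));print('holes',holes(w,(x,y),.031))
    cv2.imwrite('pics/w8.png',w['img'][:,:,::-1])
E
```

```text
green ([551.5, 42.29999923706055], [56.5, 92.4], 13.8)
grip 30.2 [0.5525 0.041  0.0433] [-0.2 -0.6  4.4] 0.0565 56.3
up 31.3 [0.5506 0.041  0.1982] [-1.2 -0.1 -1.1] 0.0571 55.8
above 33.5 [0.414  0.3117 0.0311] [-0.4  1.  -0.2] 0.0568 55.8
True
down 34.5 [0.4128 0.3113 0.0084] [-0.3 -0.7  4. ] 0.0569 56.4
off 35.9 [0.4123 0.311  0.1388] [ 0.3 -0.6  0.1] 0.085 0.0
bay ([413.20001220703125, 311.5], [85.0, 118.7], -2.2)
holes (15, array([412.8, 311.1]), '')
```

View pics/w8.png

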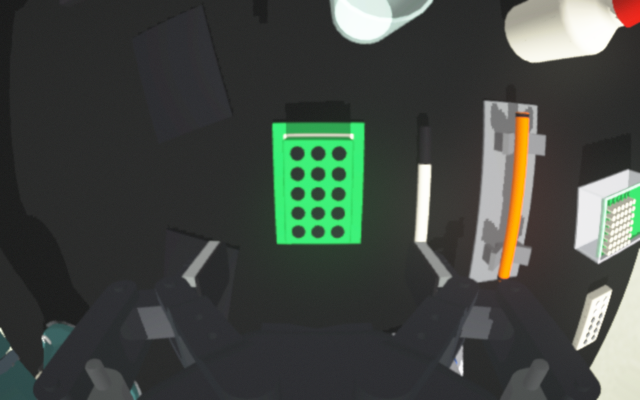

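The green rack stands upright in its bay at (318,192), within 0.5 mm of centre, and the bar is still in the cradle. Blue is next.

```bash
python3 - <<'E'
from h import *
env.move_straight(np.array([.413,.311,.22]),rate=.3)
if take('blue'):
    place('blue')
    w=env.get_image('wrist');w['fish']=1;x,y,a=BAY['blue']
    print('bay',rect(w,near(colour(w['img'],'blue'),(319,185),110),.003));print('holes',holes(w,(x,y),.031))
    cv2.imwrite('pics/w9.png',w['img'][:,:,::-1])
    env.move_ptp([.35,0,.3],R(0))
    for n in('top','side'):
        p=env.get_image(n);print(n,[(t,o and np.round(o[0]['pixel'],1)) for t in('bottle','bar') for o in [env.spot_point(p,t)]]);cv2.imwrite(f'pics/{n}9.png',p['img'][:,:,::-1])
    a=cv2.imread('pics/side9.png')[140:390,130:480];cv2.imwrite('pics/side9c.png',cv2.resize(a,(798,570),interpolation=cv2.INTER_CUBIC))
    st('end')
E
```

```text
blue ([552.0999755859375, 41.70000076293945], [62.1, 110.5], 13.7)
grip 39.4 [0.5526 0.041  0.0155] [ 0.6 -0.2  4.8] 0.0631 58.0
up 40.6 [0.5505 0.041  0.1979] [-1.  -0.2 -2.5] 0.0626 57.4
above 42.8 [ 0.6254 -0.269   0.0316] [ 0.4  0.3 -1.8] 0.063 57.4
True
down 43.8 [ 0.6242 -0.2687  0.0086] [-0.5  0.6  4.7] 0.0626 58.2
off 45.2 [ 0.6237 -0.2684  0.1384] [0.6 0.1 0.4] 0.0857 0.0
bay ([624.5, -269.29998779296875], [91.5, 139.8], -8.5)
holes (18, array([ 624.1, -268.7]), '')
top [('bottle', []), ('bar', array([246.9, 158.7]))]
side [('bottle', array([381.8, 217. ])), ('bar', array([332.6, 231.9]))]
end 47.1 [ 3.503e-01 -3.000e-04  2.996e-01] [ 0.2 -0.  -0.2] 0.0853 0.0
```

View pics/w9.png

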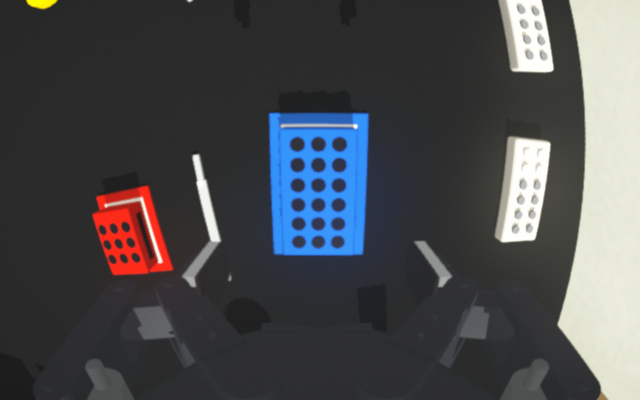

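View pics/side9c.png

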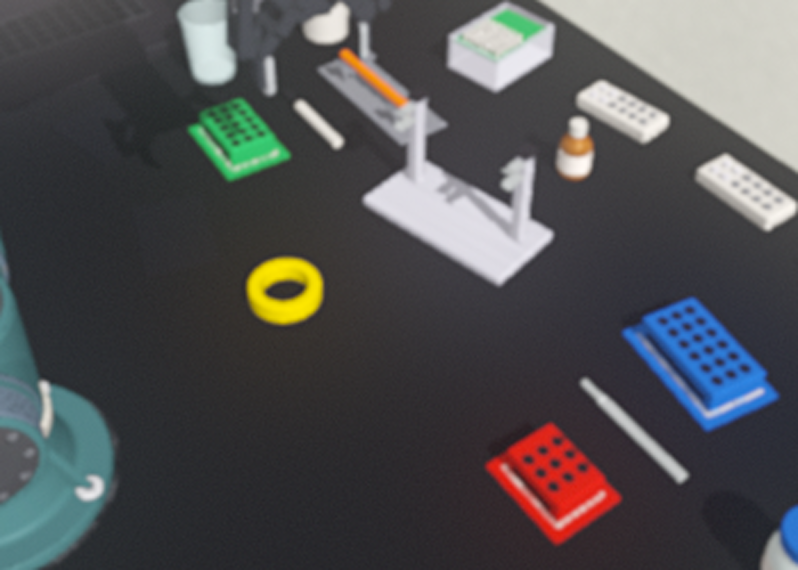

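The wrist view has the blue rack upright and centred in its bay at (318,185). In the side crop, red (553,470), green (240,130) and blue (705,345) are all upright in their own bays. The bar is in the cradle at (375,77), the bottle is unmoved at (575,150), and the arm is clear.

```bash
python3 -c "
from workcell import env
print(env.close_job())"
```

```text
the job is handed in; nothing more can be done
None
```

The job is handed in after about 47 s of robot time: the bar lies along the middle of the cradle, the red, green and blue racks stand upright inside their own bays, and the amber bottle is where it was.

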